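Latch open the spring jaw of a drilling jig and slide a blank in

TASK

On the drilling jig, push the sprung jaw back by its upright thumb plate until the plunger drops behind its tooth, then let go so the jaw springs back a little and stays latched half open. Then push the loose aluminium blank along its trough, between the two jaws, until it is home against the end stop, and finish clear of it. Only push with the fingers: do not pick up anything, and leave the other things on the bench where they are.

Things in the scene. Friction and masses are not known exactly. Their poses are not given: they have to be found in the camera images.
- jig: Steel drilling jig fixed to the bench, 250 mm long (x), 230 mm wide (y); origin on the bench under the bed, x = the way the sprung jaw is pushed open, z up. Deck top z 12 mm. Fixed jaw: x -87 to -65, y -45 to 35, top z 38. Bridge with the plunger: x 47 to 73, y -52 to 52, top z 68. Spring tubes and rear block: x 46 to 157, |y| < 38, top z 42.
- slide (a joint): Travel (m) of the sprung jaw along the jig's +x. 0: shut, spring 3 N; 0.075: back stop, 10.5 N (damping adds 2 N at 0.1 m/s). Let go before 0.045 it springs shut; beyond 0.050 the plunger drops behind its tooth, and when let go the jaw comes back and rests latched at about 0.045, half open. Push to 0.060 - 0.070.
- plate (a point): Centre of the front (-x) face of the thumb plate to push, an upright steel plate on the moving jaw, 46 mm wide (y), 12 mm thick, z 38 to 81 mm. Lies at x -50, y 0, z 64 in the jig's frame at travel 0 and moves with the slide. The moving jaw under it spans y -29 to 35, top z 38, its front face 15 mm nearer (-x); above z 38 the space in front of the plate is free.
- plunger (a joint): Height (m) of the spring plunger in the bridge above its lowest position: 0 = down (also at the start); it rises about 11 mm while the jaw's ramp passes under it and drops to 0 behind the tooth. It works by itself and need not be touched.
- plunger_top (a point): Top of the plunger's black knob, 22 mm diameter, at z 92 mm when down.
- blank_center (a point): Centre of the loose aluminium blank, a bar 32 mm (its x) by 64 mm (its y) by 24 mm high, about 135 g. It starts flat on the deck in the trough, long way along it, 75 to 120 mm in +y of its seat, centre at z 24 mm.
- seat (a point): Where the blank's centre belongs, between the jaws and against the end stop: x -43.5, y 0, z 24 mm in the jig's frame, axes as the jig's. The blank is pushed along -y. Trough: y 175 to 35, x -65 to -21 between two rails 10 mm wide with tops at z 20. Latched, the jaws leave x -65 to -20. End stop: face at y -32, top z 32.
- blank: The blank as a whole, origin at the centre of its underside; pose as blank_center, 12 mm lower.
- jar: Bystander: screw-top glass jar, 60 mm diameter, 75 mm tall; origin at the centre of its underside.
- bushing: Bystander: small steel ring, 28 mm diameter, 18 mm tall; origin at the centre of its underside.
- screwdriver: Bystander: screwdriver lying on the bench, about 200 mm long.
- wrench: Bystander: steel wrench lying on the bench, about 180 mm long.
- mug: Bystander: white mug, 80 mm diameter, 90 mm tall; origin at the centre of its underside.
- tape: Bystander: grey tape measure, 70 x 34 x 62 mm; origin at the centre of its underside.
- hammer: Bystander: hammer lying on the bench, about 280 mm long.
There are look-alikes about, which are no part of the job. Of the things that look like the blank, the smallest one is meant.

How it is judged:
On the way:
1. the sprung jaw has been pushed back past the plunger, let go, and rests latched half open, with the blank not yet between the jaws (value of joint slide between 0.041 and 0.049 m and value of joint plunger below 0.004 m and contact force between the fingers and slide below 0.1 N and y of blank_center in the frame of seat above 0.03 m), for 0.3 s.
At the end, for the whole second after the job is handed in: The jaw rests latched half open (travel 41 to 49 mm, plunger down within 4 mm); the blank lies flat on the deck between the jaws, at rest, its centre within 6 mm of the seat along the trough (against the end stop) and within 12 mm across it (value of joint slide between 0.041 and 0.049 m and value of joint plunger below 0.004 m and y of blank_center in the frame of seat between -0.006 and 0.006 m and x of blank_center in the frame of seat between -0.012 and 0.012 m and z of blank_center in the frame of seat below 0.004 m and linear speed of blank below 0.01 m/s); the robot touches nothing.
It fails at once if the blank is lifted (more than 8 mm) or tipped (more than 0.3 rad): it may only be pushed (z of blank_center in the frame of seat above 0.008 m or angle between blank_center's own z axis and vertical above 0.3 rad).
It fails at once if another thing on the bench is moved by more than 25 mm (distance of any of jar, bushing, screwdriver, wrench, mug, tape, hammer from where it was at the start of the episode above 0.025 m).
It also fails if it takes over 48 s, if anything falls off the work surface, if the arm or the gripper's body presses on something with over 40 N, if the wrist force passes 120 N, or if a joint passes its speed limit or range.

ROBOT

A 6-joint arm with a two-finger parallel gripper is mounted at the origin on the work surface. World frame = base frame: x ahead of the robot, y to its left, z up, the work surface at z = 0. Lengths are in m, angles in rad, forces in N, time in s.
With the tool pointing down it reaches from about 0.25 to 0.8 m from the base axis. Payload 3.9 kg.
Tool frame: the origin (TCP) lies midway between the tips of the shut fingers; the grasp point (between the pads) lies 19 mm behind it; z points along the fingers, y is the line along which they close (so a half turn about z gives the same grasp; the last joint's range is limited). The gripper opens to 85 mm and grips with 20 to 120 N. Pads are 22 mm wide; open, the fingers measure 114 mm over their backs; the gripper's body (76 mm by 85 mm) begins 54 mm behind the grasp point. The pads swing forward as they close: fully open they stand 13 mm farther back than shut.
Start: joints at [1.179, 0.26, -0.138, 1.173, 0, 1.571], TCP at [0.2, 0.485, 0.231] pointing down, gripper open.
Joint ranges: [-2.78, 2.78], [-0.83, 1.72], [-1.28, 1.37], [-1.9, 2.12], [-1.57, 1.48], [-3.14, 3.14]. Speed limits (rad/s): [2.57, 2.57, 3.14, 3.14, 3.14, 3.14].

INTERFACE

Orientations are given as a rotation vector (axis times angle).
In Python, from cell import ctrl gives the robot as it stands.
- The arm moves only by the tool play_rows, never from a script. Its arguments are lists of equal length, an entry for each row: "xyz": the shift along the tool's x, y, z as a fraction of full scale, a list of three; "spin": the turn about the tool's z as a fraction of full scale. In form: {"xyz": [[dx, dy, dz], ...], "spin": [spin, ...]}. A call has 1 to 12 rows; each row shifts and turns the commanded pose from where the row before left it, along the tool's axes as they then stand; what a row does not reach is not made up. Full scale, the value 1, is 25 cm for a shift and pi/2 rad for a turn. A row lasts 1/10 s, in which the tool goes at most 50 mm and 8.59 degrees, less where a joint would pass 70% of its speed; a pose out of reach is approached as far as the arm can. A call with a number of a shift or a turn outside -1 to 1 is refused whole. A call with a gripper value outside its range is refused whole. "hand" is the finger opening in mm, from 0 to 85.4, set as the call begins (left out, the last holds). The fingers move at their own pace and stop on an object; the grip force is fixed at half the most. Time passes only in rows, so rows that do not move let the fingers close. It gives the time, the measured TCP pose, the force, the opening and the grip force at its end, in the units of the state.
- ctrl.observe(): the state, without advancing time (a new reading comes with each control period).
- ctrl.snapshot(name): name is "side" or "top"; returns a dict with "pixels" (480x640x3 uint8, red, green, blue), "depth" (480x640 float32, m along the optical axis (not along the pixel's ray), 0 where there is no reading), "fx", "fy", "cx", "cy" (pixels), "extrinsics" (4x4, takes a point from camera to world coordinates). Camera axes: x right, y up, looking along -z (the intrinsics and any distortion apply to the point x, -y, -z); pixel columns grow to the right and rows downward; lengths in m; the calibration is good to about 2 mm. A picture is of the moment at which its call begins.
- ctrl.hand_in(): hands the job in; it is judged then, once.
The state is a dict: "clock": time; "joint_positions": joint angles; "qd": joint speeds; "effort": joint torques, N m; "position": TCP position; "orientation": TCP orientation; "force": force on the tool from outside, world axes, zero at the start; "moment": the same for the moment, N m; "finger_gap": opening from 0.0 (shut) to 1.0 (fully open); "finger_force": force on a finger pad.
Only numpy, scipy, OpenCV 4.12 (cv2) and the standard library are available. Lean on these libraries where they do the work, as an engineer would, in place of code of your own. Each camera call takes 0.05 s, during which the arm holds its last target. There are 200 camera calls.

## Working session

There is one attempt and no reset: what is moved stays moved. The work goes in short steps, Python scripts to look and compute and a tool call to move; the robot and the scene stay as the last step left them, time stands still between calls to the robot, and variables do not carry over. Pictures are saved under pics/ and viewed, at most 10 in all, crops included, and the job is handed in when it is done.

Besides the shell and the picture viewer there is one more tool, called after "Emit:" as name(argument=value, ...), one argument or row to a line, values as JSON. play_rows: Moves the arm, as the interface text tells. Shift numbers are shares of 25 cm and turn numbers shares of pi/2 rad, none past 1 either way. Its arguments: {"type":"object","properties":{"xyz":{"type":"array","items":{"type":"array","items":{"type":"number","minimum":-1,"maximum":1}}},"spin":{"type":"array","items":{"type":"number","minimum":-1,"maximum":1}},"hand":{"type":"number"}},"required":["xyz","spin"]}

```bash
mkdir -p pics
cat > h.py <<'E'
import numpy as np,cv2
from cell import ctrl
def snap(n,f=None):
    s=ctrl.snapshot(n)
    if f: cv2.imwrite('pics/'+f,cv2.cvtColor(s['pixels'],cv2.COLOR_RGB2BGR))
    d=s['depth'];v,u=np.mgrid[:480,:640]
    P=np.stack([(u-s['cx'])/s['fx']*d,-(v-s['cy'])/s['fy']*d,-d],-1)
    E=np.array(s['extrinsics']);W=P@E[:3,:3].T+E[:3,3];W[d==0]=np.nan
    return s,W
E
python3 - <<'E'
from h import *
for n in('top','side'):
    s,W=snap(n,n+'0.png');np.savez(n+'0.npz',W=W,p=s['pixels']);print(np.round(s['extrinsics'],3).tolist(),s['fx'],s['cx'],s['cy'],[k for k in s])
print(ctrl.observe())
E
```

```text
[[-0.007, 0.998, -0.069, 0.431], [-1.0, -0.008, -0.007, -0.036], [-0.007, 0.069, 0.998, 1.376], [0.0, 0.0, 0.0, 1.0]] 503.5694535095821 309.9163007911373 245.63522617974573 ['pixels', 'depth', 'fx', 'fy', 'cx', 'cy', 'extrinsics']
[[0.912, 0.245, -0.329, 0.177], [-0.41, 0.555, -0.724, -0.783], [0.005, 0.795, 0.606, 0.729], [0.0, 0.0, 0.0, 1.0]] 532.2307890064012 320.07774739307223 235.53580782257475 ['pixels', 'depth', 'fx', 'fy', 'cx', 'cy', 'extrinsics']
{'clock': 0.1, 'joint_positions': array([ 1.17905199e+00,  2.60616036e-01, -1.39293596e-01,  1.17271750e+00,
        1.84666434e-05,  1.57079069e+00]), 'qd': array([ 0.00042976, -0.00252284,  0.00267837, -0.00060021, -0.00030825,
       -0.00027917]), 'effort': array([-6.47850516e-05, -4.06508052e+01,  2.54527724e+01,  1.00934354e-02,
       -6.99551606e-05, -9.25538131e-06]), 'position': array([0.20019259, 0.48463132, 0.2305291 ]), 'orientation': array([-6.11341590e-01, -3.08115326e+00,  2.81485565e-03]), 'force': array([-0.76754269, -0.79517099,  0.10237478]), 'moment': array([0.0130268 , 0.01256379, 0.01011305]), 'finger_force': 0.0, 'finger_gap': 1.0008051190787364}
```

View pics/top0.png

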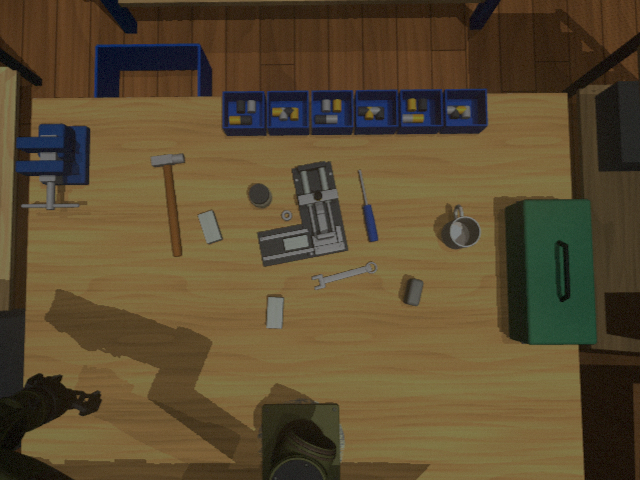

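View pics/side0.png

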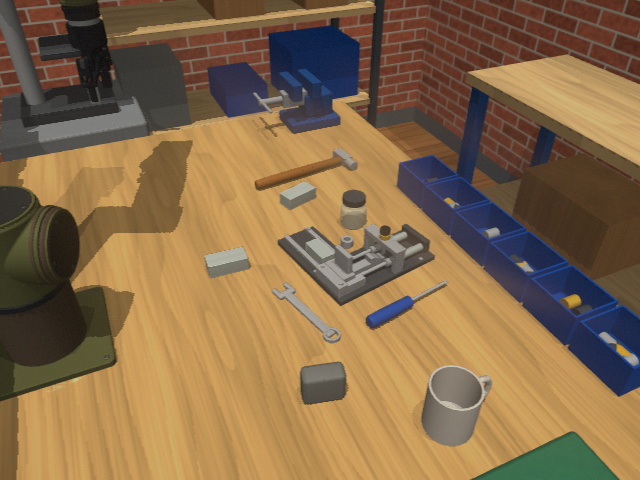

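The top view shows the jig at about (310,215), with its trough running left (world +y) and the blank in it at (296,242). Its +x points up the image, slightly tilted. The bushing is at (286,215), the jar at (260,195), the screwdriver at (368,205) and the wrench at (343,276). The two look-alike bars, at (209,227) and (275,312), lie outside the jig.

Run:
```python
from h import *
z=np.load('top0.npz');W=z['W'];p=z['p']
c=cv2.resize(p[150:280,230:390],None,fx=5,fy=5,interpolation=cv2.INTER_CUBIC)
c=np.clip(c.astype(float)*1.6,0,255).astype(np.uint8)
cv2.imwrite('pics/c0.png',c[:600,:,::-1])
sub=np.zeros(W.shape[:2],bool);sub[155:272,240:355]=1
Z=W[...,2]
hsv=cv2.cvtColor(p,cv2.COLOR_RGB2HSV)
print('bench z',np.nanmedian(Z[300:330,320:380]))
gray=(hsv[...,1]<70)&sub
n,l,st,ce=cv2.connectedComponentsWithStats(gray.astype(np.uint8))
for i in range(1,n):
    if st[i,4]>60: print(st[i],ce[i])
i=1+np.argmax(st[1:,4]);m=l==i
Q=W[m];
for lo,hi in((.008,.016),(.017,.022),(.022,.028),(.034,.046),(.06,.072),(.076,.084),(.086,.1)):
    q=Q[(Q[:,2]>lo)&(Q[:,2]<hi)]
    if len(q)>3:
        r=cv2.minAreaRect((q[:,:2]*1000).astype(np.float32)); print(lo,len(q),q.mean(0).round(4),np.round(r[0],1),np.round(r[1],1),round(r[2],1))
r=cv2.minAreaRect((Q[:,:2]*1000).astype(np.float32));print(r)
# bright bars
b=((hsv[...,2]>140)&(hsv[...,1]<50)).astype(np.uint8)
n,l,st,ce=cv2.connectedComponentsWithStats(b)
for i in range(1,n):
    if st[i,4]>80 and st[i,4]<1500:
        q=W[l==i];q=q[~np.isnan(q[:,0])]
        if len(q)<10: continue
        r=cv2.minAreaRect((q[:,:2]*1000).astype(np.float32));print('bar',ce[i].round(),st[i,4],np.round(np.nanmedian(q,0),4),np.round(r[0]),np.round(r[1]),round(r[2],1))
```

```text
bench z 0.0012850514611685293
[ 258  161   90  105 5111] [308.12150264 220.05184895]
[249 184  22  23 361] [259.5734072  194.57617729]
[282 210  10  11  66] [286.5 215. ]
0.008 2073 [ 0.5942 -0.0104  0.0126] [614.2   7.9] [248.5 232.1] 10.4
0.017 459 [0.5616 0.0088 0.0192] [610.2   7.2] [240.  230.6] 10.9
0.022 404 [ 0.586  -0.0232  0.0251] [610.7   8.7] [231.7 211.8] 7.5
0.034 912 [ 0.577  -0.0415  0.0385] [620.7 -22.4] [243.3 158.1] 8.7
0.06 297 [ 0.6467 -0.0488  0.068 ] [603.  -56.8] [124.  103.4] 10.6
0.076 63 [ 0.5513 -0.0671  0.0808] [600.1 -65.9] [117.9  48. ] 3.8
0.086 32 [ 0.6408 -0.0492  0.0915] [603.6 -51. ] [114.2  18.5] 3.6
((609.3496704101562, 8.90496826171875), (244.24041748046875, 229.5382080078125), 11.875375747680664)
```

View pics/c0.png

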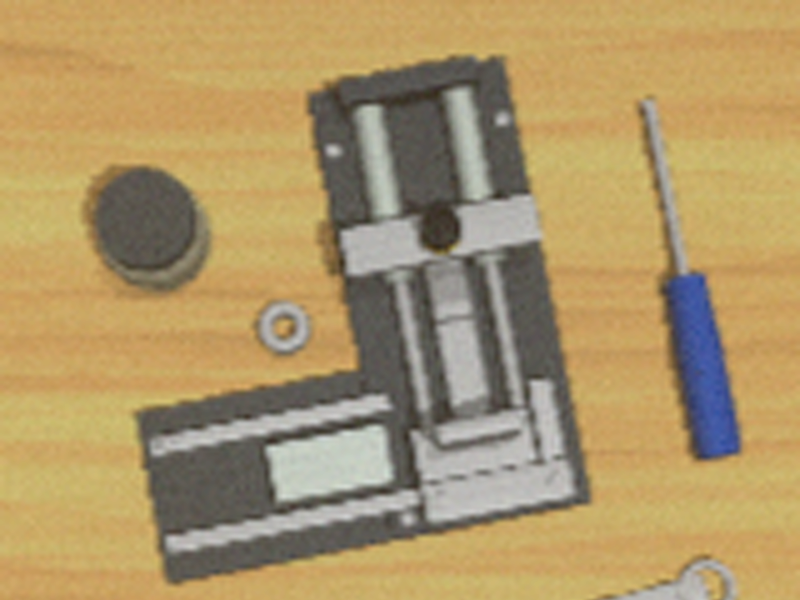

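The crop shows the jig leaning about 10.5° (yaw positive). The knob is at (440,228), the thumb plate at (480,430), the blank at (330,465) in the trough and the seat near (470,455). Next I fit the frame.

Run:
```python
from h import *
z=np.load('top0.npz');W=z['W'];p=z['p'];Z=W[...,2]
def reg(x0,y0,x1,y1,lo,hi):
    a=W[150+y0//5:150+y1//5,230+x0//5:230+x1//5].reshape(-1,3);a=a[(a[:,2]>lo)&(a[:,2]<hi)]
    r=cv2.minAreaRect((a[:,:2]*1000).astype(np.float32));print(len(a),a.mean(0).round(4),np.round(r[0],1),np.round(r[1],1),round(r[2],1));return a.mean(0)
k=reg(410,190,470,260,.086,.1)
b=reg(330,180,550,290,.064,.072)
t=reg(420,395,540,460,.076,.09)
bl=reg(255,415,405,510,.030,.042)
br=reg(130,360,430,570,.0165,.0235)
d=W[180:,:][:0]
m=np.zeros(Z.shape,bool);m[160:268,255:350]=1;m&=cv2.cvtColor(p,cv2.COLOR_RGB2HSV)[...,1]<80
n,l,st,_=cv2.connectedComponentsWithStats(m.astype(np.uint8));i=1+np.argmax(st[1:,4])
q=W[(l==i)];q=q[(q[:,2]>.009)&(q[:,2]<.016)]
r=cv2.minAreaRect((q[:,:2]*1000).astype(np.float32));print('deck',r)
yaw=np.radians(10.6)
for y in (10,10.5,11):
    a=np.radians(y);R=np.array([[np.cos(a),-np.sin(a)],[np.sin(a),np.cos(a)]])
    for P,L in((k,(.06,0)),(b,(.06,0)),(t,(-.044,0))): print(y,(P[:2]-R@np.array(L)).round(4))
    o=(k[:2]-R@[.06,0]+t[:2]-R@[-.044,0])/2
    print(' blank in jig',(R.T@(bl[:2]-o)).round(4))
print(np.degrees(np.arctan2(*(k-t)[[1,0]])),np.linalg.norm((k-t)[:2]))
```

```text
57 [ 0.65   -0.0479  0.0921] [650.2 -48. ] [18.1 21. ] 89.6
276 [ 0.6494 -0.0477  0.0683] [650.4 -47.9] [ 27.1 103.4] 10.3
79 [ 0.5479 -0.0665  0.0818] [548.2 -66.4] [11.6 43.3] 9.4
276 [0.5332 0.0121 0.0365] [533.2  12.2] [32.2 63.8] 9.9
437 [0.5284 0.0363 0.0196] [530.8  35.4] [ 95.  149.6] 10.5
deck ((614.0881958007812, 8.25994873046875), (248.48423767089844, 232.90330505371094), 10.606250762939453)
10 [ 0.5909 -0.0583]
10 [ 0.5904 -0.0582]
10 [ 0.5913 -0.0588]
 blank in jig [-0.0448  0.0797]
10.5 [ 0.591  -0.0588]
10.5 [ 0.5905 -0.0587]
10.5 [ 0.5912 -0.0585]
 blank in jig [-0.0441  0.0801]
11 [ 0.5911 -0.0594]
11 [ 0.5905 -0.0592]
11 [ 0.5911 -0.0581]
 blank in jig [-0.0434  0.0806]
10.316871085766492 0.10374171933942158
```

Jig fit: origin about (0.591, -0.0586), yaw 10.4°. The blank sits at jig (-44, 80), which agrees with the given sizes. I'll turn the tool so its x lies along jig -x, then go over with the fingers shut.

Emit:
play_rows(
  xyz=[
    [0,0,0],
    [0,0,0],
    [0,0,0],
    [0,0,0],
    [-0.049,-0.151,0],
    [-0.049,-0.151,0],
    [-0.049,-0.151,0],
    [-0.049,-0.151,0],
    [-0.049,-0.151,0],
    [-0.049,-0.151,0],
    [-0.049,-0.151,0],
    [-0.049,-0.151,0],
  ],
  spin=[-0.0912,-0.0912,-0.0912,-0.0912,0,0,0,0,0,0,0,0],
  hand=0,
)

```text
clock: 1.3
position: [0.3515, 0.2042, 0.2311]
orientation: [0.285, -3.128, 0.0]
force: [1.4, 0.1, -0.3]
finger_gap: 0.002
finger_force: 0.0
```

Emit:
play_rows(
  xyz=[
    [-0.049,-0.151,0],
    [-0.049,-0.151,0],
    [-0.049,-0.151,0],
    [-0.049,-0.151,0],
    [-0.049,-0.151,0],
    [-0.049,-0.151,0],
    [-0.049,-0.151,0],
    [-0.049,-0.151,0],
    [0,0,0.15],
    [0,0,0.15],
    [0,0,0],
    [0,0,0],
  ],
  spin=[0,0,0,0,0,0,0,0,0,0,0,0],
)

```text
clock: 2.5
position: [0.5013, -0.0734, 0.1561]
orientation: [0.284, -3.126, -0.001]
force: [0.1, -0.8, 0.2]
finger_gap: -0.003
finger_force: 0.0
```

```bash
cat >> h.py <<'E'
O=np.array([.591,-.0586]);A=np.radians(10.4);RJ=np.array([[np.cos(A),-np.sin(A)],[np.sin(A),np.cos(A)]])
def st():
    from scipy.spatial.transform import Rotation as R
    o=ctrl.observe();x=R.from_rotvec(o['orientation']).as_matrix()
    print('t',round(o['clock'],2),'jig',((RJ.T@(o['position'][:2]-O))*1000).round(1),'z',(o['position'][2]*1000).round(1),'yawx',np.degrees(np.arctan2(x[1,0],x[0,0])).round(2),'tz',x[:,2].round(3),'F',o['force'].round(1),'gap',round(o['finger_gap'],3),'j6',o['joint_positions'][5].round(2))
E
python3 -c "
from h import *
st()"
```

```text
t 2.5 jig [-90.9   1.6] z 156.1 yawx -169.62 tz [-0.002  0.    -1.   ] F [ 0.1 -0.8  0.2] gap -0.003 j6 -0.33
```

Emit:
play_rows(
  xyz=[
    [0,-0.006,0.1],
    [0,0,0.1],
    [0,0,0.1],
    [0,0,0.1],
    [0,0,0],
    [-0.04,0,0],
    [-0.04,0,0],
    [-0.04,0,0],
    [-0.04,0,0],
    [-0.04,0,0],
    [0,0,0],
    [0,0,0],
  ],
  spin=[0,0,0,0,0,0,0,0,0,0,0,0],
)

```text
clock: 3.7
position: [0.551, -0.0662, 0.0567]
orientation: [0.284, -3.126, 0.001]
force: [-5.1, -2.5, 4.2]
finger_gap: 0.003
finger_force: 2.5
```

```bash
python3 -c "
from h import *
st()
s,W=snap('side','s1.png')
i=cv2.imread('pics/s1.png')[190:320,250:450];cv2.imwrite('pics/s1c.png',cv2.resize(i,None,fx=4,fy=4,interpolation=2))"
```

```text
t 3.7 jig [-40.7  -0.3] z 56.7 yawx -169.62 tz [-0.002 -0.001 -1.   ] F [-5.1 -2.5  4.2] gap 0.003 j6 -0.3
```

View pics/s1c.png

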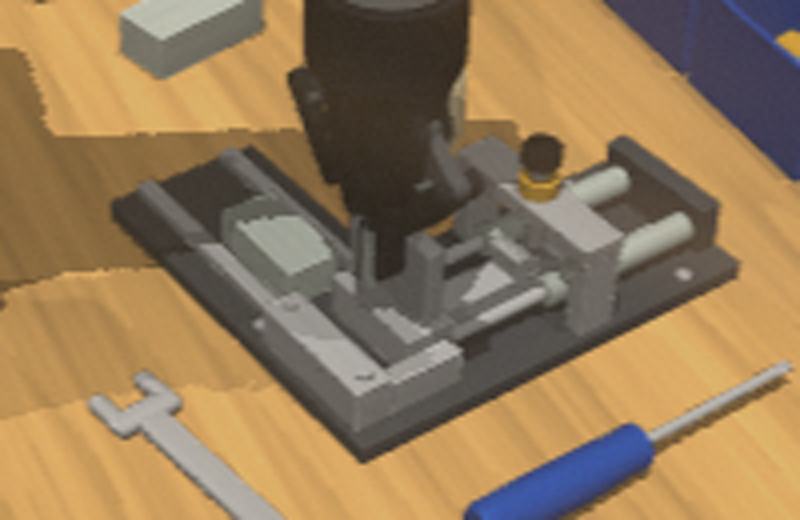

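The fingers are centred on the plate, which shows on both sides at crop (362,260) and (428,275). The jaw is about 20 mm open, and about 5 N fits that. I push on to about 65 mm.

Emit:
play_rows(
  xyz=[
    [-0.036,0,0],
    [-0.036,0,0],
    [-0.036,0,0],
    [-0.036,0,0],
    [-0.036,0,0],
    [0,0,0],
    [0,0,0],
  ],
  spin=[0,0,0,0,0,0,0],
)

```text
clock: 4.45
position: [0.5932, -0.0583, 0.0563]
orientation: [0.283, -3.123, 0.001]
force: [-9.2, -2.1, 5.8]
finger_gap: -0.0
finger_force: 4.5
```

```bash
python3 -c "
from h import *
st()
s,W=snap('side');i=s['pixels'][190:320,250:450,::-1];cv2.imwrite('pics/s2c.png',cv2.resize(i,None,fx=4,fy=4,interpolation=2))"
```

```text
t 4.45 jig [ 2.2 -0.1] z 56.3 yawx -169.63 tz [-0.006 -0.001 -1.   ] F [-9.2 -2.1  5.8] gap -0.0 j6 -0.28
```

View pics/s2c.png

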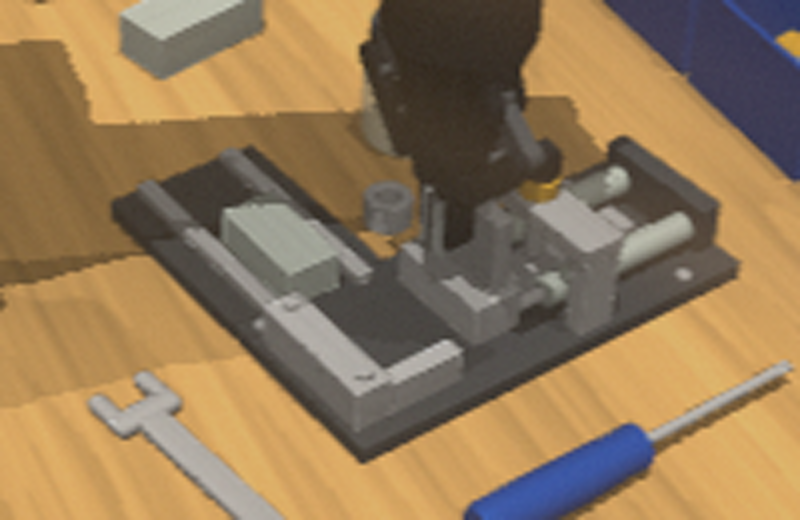

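The jaw is well back, at about 63 mm of travel, and the fingers are still on the plate. I back off slowly and then rise.

Emit:
play_rows(
  xyz=[
    [0.03,0,0],
    [0.03,0,0],
    [0.03,0,0],
    [0.04,0,0],
    [0.06,0,0],
    [0.06,0,0],
    [0,0,0],
    [0,0,0],
    [0,0,0],
    [0,0,0],
  ],
  spin=[0,0,0,0,0,0,0,0,0,0],
)

```text
clock: 5.5
position: [0.5357, -0.0691, 0.0565]
orientation: [-0.285, 3.127, -0.0]
force: [0.1, 0.9, 0.9]
finger_gap: 0.002
finger_force: 0.0
```

Emit:
play_rows(
  xyz=[
    [0,0,-0.18],
    [0,0,-0.18],
    [0,0.17,0],
    [0,0.17,0],
    [0,0.17,0],
    [0,0.17,0],
    [0,0.08,0],
    [0,0,0],
    [0,0,0],
  ],
  spin=[0,0,0,0,0,0,0,0,0],
)

```text
clock: 6.4
position: [0.5005, 0.118, 0.1463]
orientation: [-0.286, 3.128, -0.001]
force: [0.1, 0.1, 0.5]
finger_gap: 0.0
finger_force: 0.0
```

```bash
cat > m.py <<'E'
from h import *
st()
s,W=snap('top');np.savez('top1.npz',W=W,p=s['pixels'])
J=(W[...,:2]-O)@RJ;Z=W[...,2]
def box(x0,x1,y0,y1,lo,hi):
    m=(J[...,0]>x0)&(J[...,0]<x1)&(J[...,1]>y0)&(J[...,1]<y1)&(Z>lo)&(Z<hi);q=J[m]*1000
    if len(q)<4: print(len(q));return
    r=cv2.minAreaRect(q.astype(np.float32));print(len(q),Z[m].mean().round(4),np.round(r[0],1),np.round(r[1],1),round(r[2],1))
box(-.07,.045,-.035,.035,.075,.09) # plate
box(.045,.075,-.02,.02,.075,.11) # knob
box(-.064,-.022,-.04,.19,.030,.042) # blank
c=cv2.resize(s['pixels'][150:280,230:390],None,fx=5,fy=5,interpolation=2)
cv2.imwrite('pics/t1.png',np.clip(c[:600,:,::-1]*1.6,0,255).astype(np.uint8))
E
python3 m.py
```

```text
t 6.4 jig [-57.2 190. ] z 146.3 yawx -169.54 tz [ 0. -0. -1.] F [0.1 0.1 0.5] gap 0.0 j6 0.05
83 0.0808 [ 1.2 -0.2] [45.3 12.1] 89.7
63 0.091 [60.1 -0.3] [18.1 21.5] 79.2
317 0.0364 [-41.  36.] [151.4  40.9] 88.6
```

The plate centre is at jig x 1.2 mm, so travel is 45 mm, and the knob is down at z 91: the jaw is latched. Next I turn 90° and drop in behind the blank.

Emit:
play_rows(
  xyz=[
    [0,0,0],
    [0,0,0],
    [0,0,0],
    [0,0,0],
    [0,0,0],
    [0,0,0],
    [0,0,0],
    [0,0,0],
    [0,0,0],
    [0,0,0],
    [0,0,0],
    [-0.16,0.054,0],
  ],
  spin=[0.091,0.091,0.091,0.091,0.091,0.091,0.091,0.091,0.091,0.091,0.091,0],
)

```text
clock: 7.65
position: [0.5193, 0.0818, 0.1462]
orientation: [-2.011, -2.411, -0.0]
force: [1.5, -1.0, -0.3]
finger_gap: 0.002
finger_force: 0.0
```

Emit:
play_rows(
  xyz=[
    [0,0,0.16],
    [0,0,0.16],
    [0,0,0.16],
    [0,0,0],
    [0,0,0],
    [0,0,0],
  ],
  spin=[0,0,0,0,0,0],
)

```text
clock: 8.25
position: [0.5225, 0.0805, 0.0283]
orientation: [2.013, 2.409, 0.004]
force: [-0.2, -0.1, -0.1]
finger_gap: 0.0
finger_force: 0.0
```

```bash
python3 -c "
from h import *
st()
s,W=snap('side');i=s['pixels'][160:310,220:420,::-1];cv2.imwrite('pics/s3c.png',cv2.resize(i,None,fx=4,fy=4,interpolation=2))"
```

```text
t 8.25 jig [-42.2 149.2] z 28.3 yawx 100.25 tz [ 0.003  0.    -1.   ] F [-0.2 -0.1 -0.1] gap 0.0 j6 1.54
```

View pics/s3c.png

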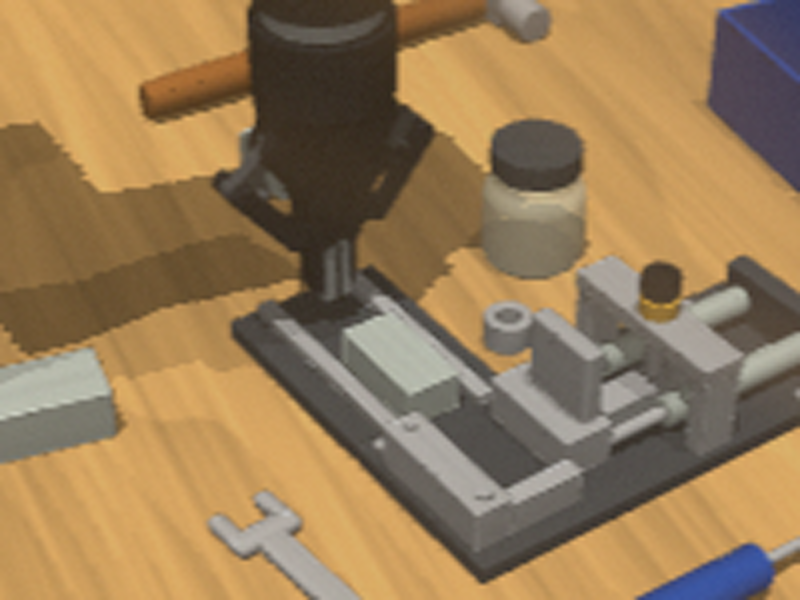

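The fingers stand behind the blank, tip at crop (335,295) and blank at (400,365), with the jaw mouth open in line. I push along the trough.

Emit:
play_rows(
  xyz=[
    [0,-0.006,0.014],
    [-0.04,0,0],
    [-0.04,0,0],
    [-0.04,0,0],
    [-0.04,0,0],
    [-0.04,0,0],
    [-0.04,0,0],
    [-0.04,0,0],
    [-0.04,0,0],
    [-0.04,0,0],
    [0,0,0],
    [0,0,0],
  ],
  spin=[0,0,0,0,0,0,0,0,0,0,0,0],
)

```text
clock: 9.5
position: [0.5349, -0.0089, 0.0225]
orientation: [2.014, 2.411, -0.002]
force: [-0.8, 0.6, -0.3]
finger_gap: 0.002
finger_force: 0.0
```

```bash
python3 -c "
from h import *
st()
s,W=snap('side');i=s['pixels'][160:310,250:450,::-1];cv2.imwrite('pics/s4c.png',cv2.resize(i,None,fx=4,fy=4,interpolation=2))"
```

```text
t 9.5 jig [-46.2  59. ] z 22.5 yawx 100.24 tz [-0.001 -0.001 -1.   ] F [-0.8  0.6 -0.3] gap 0.002 j6 1.38
```

View pics/s4c.png

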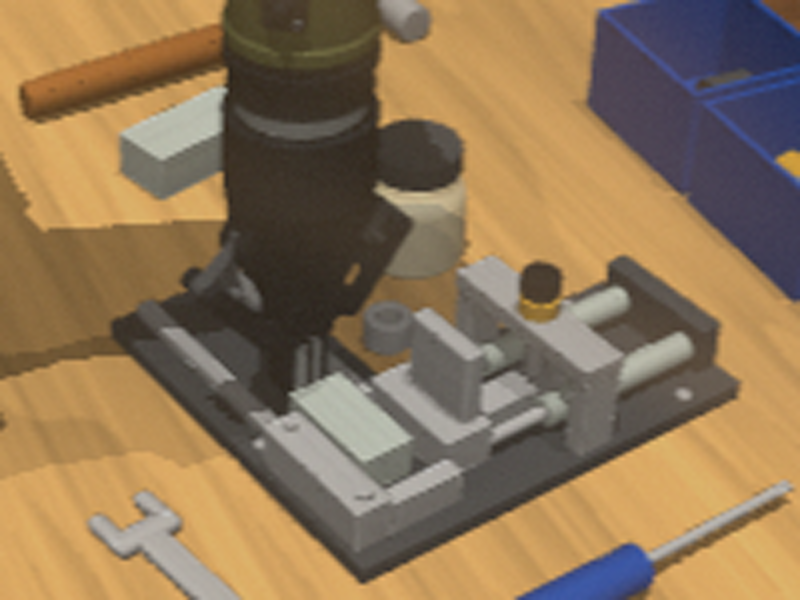

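The blank is square and part way between the jaws; about 15 mm is left.

Emit:
play_rows(
  xyz=[
    [-0.014,0.004,0],
    [-0.014,0.004,0],
    [-0.014,0,0],
    [-0.014,0,0],
    [-0.008,0,0],
    [0,0,0],
    [0,0,0],
  ],
  spin=[0,0,0,0,0,0,0],
)

```text
clock: 10.25
position: [0.5401, -0.0237, 0.0229]
orientation: [2.013, 2.411, -0.0]
force: [-0.8, -0.0, 1.0]
finger_gap: 0.003
finger_force: 0.0
```

```bash
python3 m.py
```

```text
t 10.25 jig [-43.7  43.5] z 22.9 yawx 100.28 tz [ 0. -0. -1.] F [-0.8 -0.   1. ] gap 0.003 j6 1.35
0
47 0.0928 [61.9 -0.5] [18.4 16.8] 73.4
96 0.0357 [-42.4 -28.5] [27.1 38. ] 79.5
```

Emit:
play_rows(
  xyz=[
    [-0.006,0,0],
    [-0.006,0,0],
    [0,0,0],
    [0,0,0],
  ],
  spin=[0,0,0,0],
)

```text
clock: 10.7
position: [0.5405, -0.0263, 0.0229]
orientation: [-2.013, -2.412, -0.0]
force: [0.7, 1.4, 0.7]
finger_gap: 0.004
finger_force: 0.6
```

```bash
python3 m.py
```

```text
t 10.7 jig [-43.8  40.8] z 22.9 yawx 100.3 tz [ 0.  0. -1.] F [0.7 1.4 0.7] gap 0.004 j6 1.34
0
45 0.0925 [62.6 -0.7] [18.1 16. ] 79.2
90 0.0355 [-41.4 -30. ] [24.4 40.4] 79.2
```

Emit:
play_rows(
  xyz=[
    [-0.006,0,0],
    [-0.006,0,0],
    [0,0,0],
    [0,0,0],
  ],
  spin=[0,0,0,0],
)

```text
clock: 11.15
position: [0.5408, -0.0278, 0.0229]
orientation: [-2.011, -2.411, -0.004]
force: [-1.3, 5.9, 2.0]
finger_gap: 0.001
finger_force: 3.1
```

The force rose to 6 N with the motion held back, so the blank is home. I back off, rise and check.

Emit:
play_rows(
  xyz=[
    [0.02,0,0],
    [0.06,0,0],
    [0.12,0,0],
    [0.16,0,0],
    [0.1,0,-0.1],
    [0,0,-0.18],
    [0,0,-0.18],
    [0.18,0,0],
    [0.18,0,0],
    [0,0,0],
    [0,0,0],
    [0,0,0],
  ],
  spin=[0,0,0,0,0,0,0,0,0,0,0,0],
)

```text
clock: 12.35
position: [0.504, 0.1719, 0.1374]
orientation: [2.013, 2.412, -0.002]
force: [-0.8, 0.1, -0.8]
finger_gap: 0.003
finger_force: 0.0
```

```bash
sed -i 's/^c=cv2.*/box(-.063,-.023,-.029,.06,.031,.042)\n&/' m.py; python3 m.py
```

```text
t 12.35 jig [-44.  242.4] z 137.4 yawx 100.29 tz [-0.001 -0.001 -1.   ] F [-0.8  0.1 -0.8] gap 0.003 j6 1.72
84 0.0812 [ 0.9 -0.2] [12.6 45.5] 1.1
61 0.0919 [60.1 -0.3] [18.1 21.1] 79.2
308 0.0363 [-42.9  -4.1] [41.4 71.5] 0.3
247 0.0368 [-42.6   1.6] [60.1 31.8] 89.4
```

View pics/t1.png

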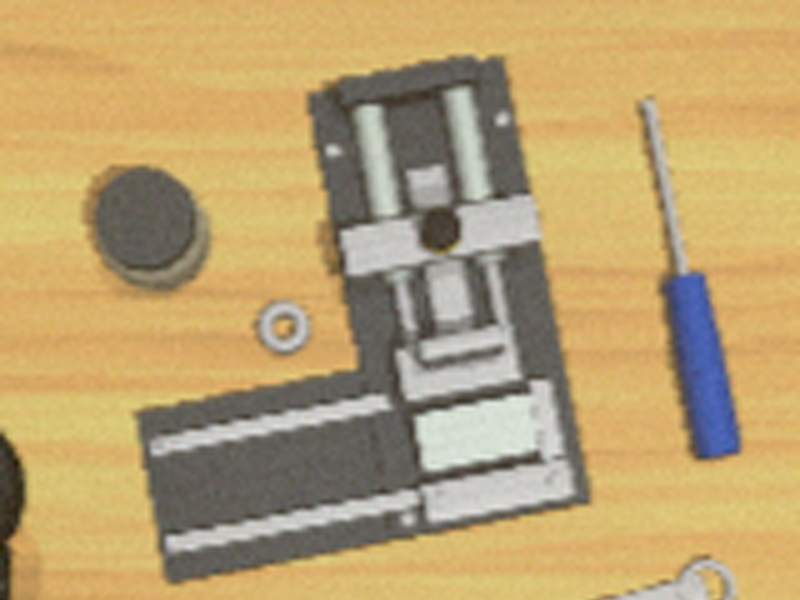

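The blank, at crop (475,435), sits between the jaws against the stop. Its far end measures jig y 31.6 mm, so it is within 1 mm of the seat. The jaw is latched at 45 mm, and the jar, bushing and screwdriver have not moved.

```bash
python3 -c "
from cell import ctrl
print(ctrl.hand_in())"
```

```text
the job is handed in; nothing more can be done
None
```

The job is handed in: the jaw is latched half open at about 45 mm, the blank is home against the end stop within about 1 mm of its seat, and the arm is clear. It took about 12.4 s; the hand-in returned no verdict.

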